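# Load a cartridge through the lever-lid case

## Task

With the fingertips, press the lever paddle at the front of the aluminium case all the way down so that its linked lid swings up, and keep it down until the cartridge waiting on the side chute has rolled into the case. Then ease the paddle slowly back up so that the lid comes down without slamming and ends fully shut, and move clear. Do not touch the lid or the cartridge, and leave the jar, the hex key and the two standing cartridges where they are.

Things in the scene. Friction and masses are not known exactly. Their poses are not given: they have to be found in the camera images.
- case: open aluminium case fixed to the sideboard, 180 (its x) x 160 (y) x 100 mm high, walls 4 mm, floor 10 mm up; origin at the centre of its underside; -x is its front (lever side), z up. On its +y side a chute 92 mm wide, centred 30 mm towards the front, slopes down 14 degrees to the rim; it reaches 95 mm out from the case and about 155 mm up.
- paddle_top (a point): centre of the top of the lever paddle, a flat ribbed plate 90 x 90 x 6 mm on the case's middle line, at x -0.19, y 0 in the case frame. At rest it is 89 mm above the sideboard; fully pressed this point is 35 mm above it and 5 mm farther forward. Needs about 5 N straight down at the centre; the lid's weight and a spring push it back up after the finger.
- lever (a joint): angle of the lever, rad: 0 at rest (paddle up, lid shut), 0.28 fully pressed (stop). At 0 the paddle slopes 0.14 rad, up towards the front; fully pressed 0.14 rad, down towards the front. A side bar 10 mm thick runs along the case's -y side, 94 mm from the middle, to a pivot 45 mm up beside the case's origin; a round bar joins the two.
- lid (a joint): angle of the lid, rad: 0 shut, 0.924 fully open; 3.3 times the lever angle by the linkage. If the paddle is let go the lid falls and slams: swinging down faster than 1.5 rad/s counts as slamming (that is about 0.08 m/s at the paddle)
- lid_edge (a point): aluminium lid, 180 x 160 mm, with its skirt from 102 to 136 mm above the sideboard when shut; this point is the middle of its front edge, on its top. Its hinge is along the far (+x) rim, 102 mm up. Opening raises the front edge by about 140 mm and moves it back, away from the paddle. Its +y skirt holds the cartridge back on the chute.
- cartridge_mid (a point): centre of the cartridge on the chute: a plastic cylinder 34 mm in diameter, 70 mm long with a short nozzle, axis along the case's x; at first about 98 mm to the +y side of the case's origin and 124 mm up. It rolls in by itself once the lid is well open; in the case this centre is less than 70 mm above the sideboard.
- cartridge: the same cartridge; origin at its centre, x along its axis
- jar_mid (a point): centre (half-way up) of a small frosted glass jar with a lid, 48 mm in diameter, 55 mm tall, on the sideboard beside the lever, a bystander
- hexkey_mid (a point): middle of the long arm of a chrome hex key lying flat (90 x 30 mm, 8 mm thick), a bystander
- spare_a_mid (a point): upright plastic cartridge body like the one on the chute (diameter 34 mm, 70 mm tall), standing on the sideboard beside the lever, a bystander; this point is at its centre, 35 mm up
- spare_b_mid (a point): upright plastic cartridge body like the one on the chute (diameter 34 mm, 70 mm tall), standing on the sideboard beside the lever, a bystander; this point is at its centre, 35 mm up
Not all that is in view belongs to the job. Of the things like the cartridge, leave any that is brown; of the rest the smaller one is meant.

How it is judged:
By the outcome, as a careful person would: the job done as asked, in the order asked, and still so for the second after the job is handed in, with the robot touching nothing.
It also fails if it takes over 40 s, if anything falls off the work surface, if the arm or the gripper's body presses on something with over 40 N, if the wrist force passes 120 N, or if a joint passes its speed limit or range.

## Robot

A 6-joint arm with a two-finger parallel gripper is mounted at the origin on the work surface. World frame = base frame: x ahead of the robot, y to its left, z up, the work surface at z = 0. Lengths are in m, angles in rad, forces in N, time in s.
With the tool pointing down it reaches from about 0.325 to 0.775 m from the base axis. Payload 9.3 kg.
Tool frame: the origin (TCP) lies midway between the tips of the shut fingers; the grasp point (between the pads) lies 19 mm behind it (grasp_offset is the distance from the TCP to the grasp point, in m); z points along the fingers, y is the line along which they close (so a half turn about z gives the same grasp; the last joint's range is limited). The gripper opens to 85 mm and grips with 20 to 120 N. Pads are 22 mm wide; open, the fingers measure 114 mm over their backs; the gripper's body (76 mm by 85 mm) begins 54 mm behind the grasp point. The pads swing forward as they close: fully open they stand 13 mm farther back than shut.
Start: joints at [-1.403, 0.259, 0.021, 1.334, 0, 1.418], TCP at [0.173, -0.522, 0.231] pointing down, gripper open.
Joint ranges: [-3.04, 3.04], [-0.91, 1.82], [-1.04, 1.36], [-1.92, 1.95], [-1.52, 1.45], [-3.14, 3.14]. Speed limits (rad/s): [2.22, 2.22, 2.79, 3.14, 3.14, 3.14].

## Interface

Orientations are given as a 3x3 rotation matrix whose columns are the frame's x, y, z axes.
In Python, from rig import * gives the robot as it stands.
- The arm moves only by the tool apply_moves, never from a script. Its arguments are lists of equal length, an entry for each row: "linear": the shift along the tool's x, y, z in mm, a list of three; "twist": the turn about the tool's z in degrees; "claw": the closure, from -1 (fully open) to 1 (shut). In form: {"linear": [[tx, ty, tz], ...], "twist": [twist, ...], "claw": [claw, ...]}. A call has 1 to 20 rows; each row shifts and turns the commanded pose from where the row before left it, along the tool's axes as they then stand; what a row does not reach is not made up. A row lasts 1/10 s, in which the tool goes at most 50 mm and 8.59 degrees, less where a joint would pass 70% of its speed; a pose out of reach is approached as far as the arm can. A call is refused whole if a number of a shift passes 50 or a number of a turn 8.59, either way. A call with a gripper value outside its range is refused whole. The fingers move at their own pace and stop on an object; "newtons" is the grip in N (left out, the last holds). Time passes only in rows, so rows that do not move let the fingers close. It gives the time, the measured TCP pose, the force, the opening and the grip force at its end, in the units of the state.
- read_state(): the state, without advancing time (a new reading comes with each control period).
- grab_frame(name): name is "side" or "top"; returns a dict with "frame" (420x560x3 uint8, red, green, blue), "range_z" (420x560 float32, m along the optical axis (not along the pixel's ray), 0 where there is no reading), "intrinsics" (3x3 intrinsics, pixels), "origin" and "rotation" of the camera in the world. Camera axes: x right, y down, z forward; pixel columns grow to the right and rows downward; lengths in m; the calibration is good to about 2 mm. A picture is of the moment at which its call begins.
- finish_job(): hands the job in; it is judged then, once.
The state is a dict: "clock": time; "q": joint angles; "qd": joint speeds; "joint_torque": joint torques, N m; "position": TCP position; "tool_rot": TCP orientation; "ft_force": force on the tool from outside, world axes, zero at the start; "moment": the same for the moment, N m; "grip_width": finger opening in m; "grip_force": force on a finger pad.
Only numpy, scipy, OpenCV 4.12 (cv2) and the standard library are available. Lean on these libraries where they do the work, as an engineer would, in place of code of your own. Each camera call takes 0.05 s, during which the arm holds its last target. There are 200 camera calls.

## Working session

There is one attempt and no reset: what is moved stays moved. The work goes in short steps, Python scripts to look and compute and a tool call to move; the robot and the scene stay as the last step left them, time stands still between calls to the robot, and variables do not carry over. Pictures are saved under pics/ and viewed, at most 10 in all, crops included, and the job is handed in when it is done.

Besides the shell and the picture viewer there is one more tool, called after "Call:" by a JSON object that holds its "api" and its "payload", one argument or row to a line. apply_moves: Moves the arm, as the interface text tells. Its arguments: {"type":"object","properties":{"linear":{"type":"array","items":{"type":"array","items":{"type":"number"}}},"twist":{"type":"array","items":{"type":"number"}},"claw":{"type":"array","items":{"type":"number"}},"newtons":{"type":"number"}},"required":["linear","twist","claw"]}

```bash
mkdir -p pics
cat > h.py <<'E'
from rig import *
import numpy as np, cv2
def cap(n,tag):
    f=grab_frame(n); np.savez(f'pics/{tag}.npz',**f)
    cv2.imwrite(f'pics/{tag}.png',f['frame'][:,:,::-1]); return f
def cloud(f):
    z=f['range_z']; K=f['intrinsics']; v,u=np.mgrid[:z.shape[0],:z.shape[1]]
    p=np.stack([(u-K[0,2])/K[0,0]*z,(v-K[1,2])/K[1,1]*z,z],-1)
    P=p@np.array(f['rotation']).T+f['origin']; P[z==0]=np.nan; return P
E
python3 - <<'E'
from h import *
for n in('top','side'):
    f=cap(n,n+'0'); print(n,f['origin'],f['rotation'],f['intrinsics'])
s=read_state(); print(s['clock'],s['position'],s['tool_rot'],s['ft_force'],s['grip_width'])
E
```

```text
top [0.40541541 0.06226368 0.99956549] [[ 0.10566107 -0.97302794  0.20506674]
 [-0.99438862 -0.1044664   0.01667479]
 [ 0.00519755 -0.20567791 -0.97860594]] [[419.44381313   0.         279.7718451 ]
 [  0.         419.44381313 207.65171814]
 [  0.           0.           1.        ]]
side [0.2108534  1.00055969 0.76784235] [[-0.91573242 -0.20848793  0.34346314]
 [-0.40174863  0.48719535 -0.77539586]
 [-0.00567297 -0.84804097 -0.52990031]] [[486.62119279   0.         273.87884917]
 [  0.         486.62119279 210.53385079]
 [  0.           0.           1.        ]]
0.1 [ 0.17337869 -0.52168498  0.230739  ] [[ 9.48992145e-01  3.15299642e-01 -2.11571998e-04]
 [ 3.15299667e-01 -9.48991432e-01  1.17522395e-03]
 [ 1.69767678e-04 -1.18198688e-03 -9.99999287e-01]] [ 0.02516101 -0.33041076  0.09210619] 0.08533055736470747
```

View pics/top0.png

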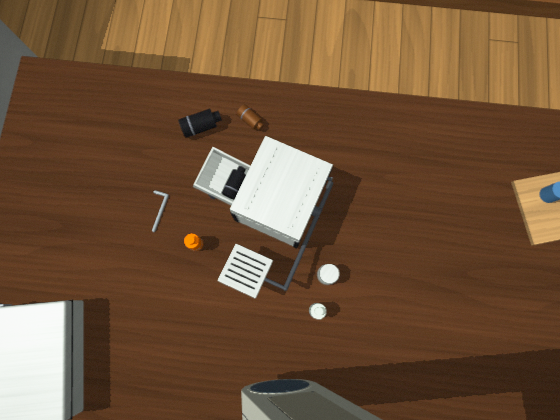

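View pics/side0.png

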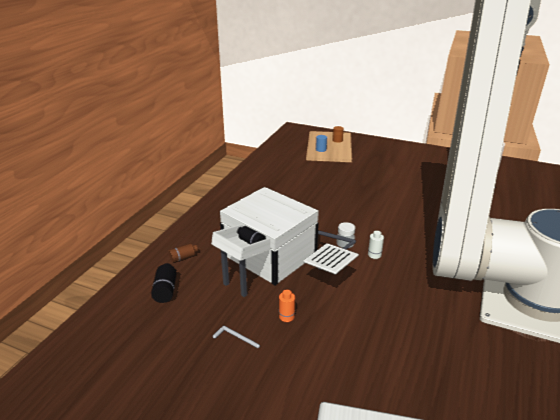

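The top view shows the lid at (283,190), the paddle at (246,270) and the chute with a black cartridge at (234,183). The bystanders are the orange spare (193,242), white spare (318,311), jar (328,274) and hex key (160,210).

Things that could be taken for the cartridge: black small on the chute (234,183), large black (200,122), and brown (251,117). The choice is the small black one on the chute. The side view agrees: cartridge (250,235), paddle (332,258).

Run:
```python
from h import *
f={n:dict(np.load(f'pics/{n}0.npz')) for n in('top','side')}
C={n:cloud(f[n]) for n in f}
def box(n,u,v,r=3): return np.nanmedian(C[n][v-r:v+r+1,u-r:u+r+1].reshape(-1,3),0).round(4)
for n,l in dict(top=dict(paddle=(246,270),lid=(283,190),cart=(234,183),jar=(328,274),white=(318,311),orange=(193,242),hexk=(157,215),big=(200,122)),side=dict(paddle=(332,258),lid=(269,215),cart=(250,235),jar=(346,230),white=(376,243),orange=(287,303))).items():
    for k,(u,v) in l.items(): print(n,k,box(n,u,v))
def comp(n,m,u,v):
    k,lab=cv2.connectedComponents(m.astype('uint8'),connectivity=4); p=C[n][lab==lab[v,u]]; return p
for n,(u,v),(ul,vl) in(('top',(246,262),(283,190)),('side',(332,245),(269,215))):
    P=C[n]; c=box(n,*( (246,270) if n=='top' else (332,258)))
    m=(np.hypot(P[...,0]-c[0],P[...,1]-c[1])<.075)&(P[...,2]>.06)&(P[...,2]<.11)&(f[n]['frame'].min(-1)>80)
    # paddle: largest component
    k,lab,st,_=cv2.connectedComponentsWithStats(m.astype('uint8')); i=1+st[1:,4].argmax()
    p=P[lab==i]; r=cv2.minAreaRect((p[:,:2]*1000).astype('float32')); print(n,'paddle',r,p[:,2].mean(),len(p))
    A=np.c_[p[:,:2]-p[:,:2].mean(0),np.ones(len(p))]; co=np.linalg.lstsq(A,p[:,2],rcond=None)[0]; print(' slope',co)
    m=(P[...,2]>.128)&(P[...,2]<.143)&(f[n]['frame'].min(-1)>60)
    k,lab,st,_=cv2.connectedComponentsWithStats(m.astype('uint8')); i=lab[vl,ul]
    p=P[lab==i]; r=cv2.minAreaRect((p[:,:2]*1000).astype('float32')); print(n,'lid',r,np.median(p[:,2]))
im=f['top']['frame'][90:320,140:350,::-1]; cv2.imwrite('pics/crop.png',cv2.resize(im,None,fx=2.6,fy=2.6,interpolation=cv2.INTER_CUBIC))
```

```text
top paddle [0.4522 0.1354 0.0901]
top lid [0.6248 0.0742 0.1368]
top cart [0.6279 0.1788 0.1407]
top jar [ 0.4644 -0.0442  0.0559]
top white [ 0.3828 -0.0276  0.0707]
top orange [0.502  0.2623 0.0619]
top hexk [0.5642 0.3711 0.0052]
top big [0.7957 0.2934 0.0453]
side paddle [0.4471 0.1437 0.091 ]
side lid [0.6224 0.0977 0.1357]
side cart [0.6284 0.1942 0.1365]
side jar [ 0.4634 -0.0296  0.0537]
side white [ 0.3793 -0.0128  0.0468]
side orange [0.4992 0.2827 0.0534]
top paddle ((447.63482666015625, 123.25607299804688), (121.46135711669922, 89.46617126464844), 72.12686157226562) 0.08999625040205123 1604
 slope [-0.13295455  0.04724601  0.08999625]
top lid ((647.5986938476562, 122.5628662109375), (251.6178741455078, 180.9414825439453), 71.79193878173828) 0.13698169924042314
side paddle ((451.4146728515625, 135.07357788085938), (101.4485855102539, 90.59168243408203), 71.52255249023438) 0.08916333716114073 850
 slope [-0.13180384  0.03606232  0.08916334]
side lid ((648.263671875, 124.357666015625), (258.1526794433594, 183.91555786132812), 71.83876037597656) 0.13584457723362992
```

View pics/crop.png

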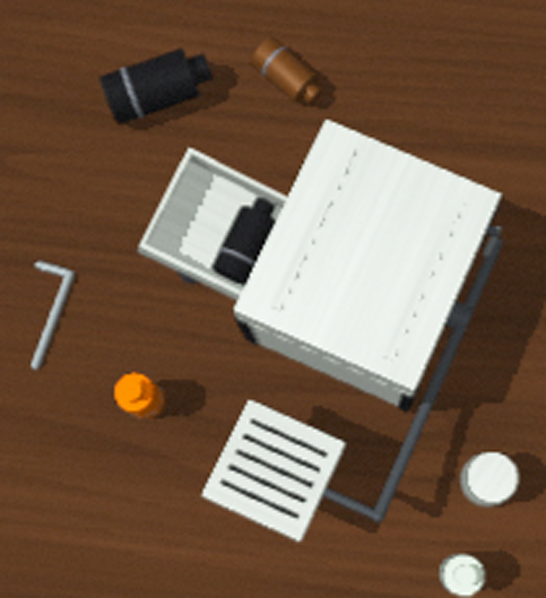

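The crop confirms the small black cartridge on the chute, held by the lid skirt. The paddle centre is about (0.451, 0.136, 0.090) and the case yaw is about -18°. Both views agree with the stated 89 mm height and the 0.14 slope. I'll close the fingers and turn the tool to line up with the case, which also keeps joint 6 away from its limit.

Call:
{"api": "apply_moves", "payload": {
  "linear": [
    [0,0,0],
    [0,0,0],
    [0,0,0],
    [0,0,0],
    [0,0,0],
    [0,0,0],
    [0,0,0],
    [0,0,0],
    [0,0,0],
    [0,0,0]
  ],
  "twist": [-5.4,-5.4,-5.4,-5.4,-5.4,-5.4,-5.4,-5.4,-5.4,-5.4],
  "claw": [1,1,1,1,1,1,1,1,1,1]
}}

```text
clock: 1.1
position: [0.1734, -0.5218, 0.2309]
tool_rot: [[0.299, 0.954, -0.0], [0.954, -0.299, 0.001], [0.001, -0.0, -1.0]]
ft_force: [-1.2, -0.1, -0.4]
grip_width: 0.0001
grip_force: 0.0
```

Call:
{"api": "apply_moves", "payload": {
  "linear": [
    [15,2,0],
    [30,3,0],
    [35,3,0],
    [35,3,0],
    [35,3,0],
    [35,3,0],
    [35,3,0],
    [35,3,0],
    [35,3,0],
    [35,3,0],
    [35,3,0],
    [35,3,0],
    [35,3,0],
    [35,3,0],
    [35,3,0],
    [35,3,0],
    [35,3,0],
    [35,3,0],
    [35,3,0],
    [35,3,0]
  ],
  "twist": [0,0,0,0,0,0,0,0,0,0,0,0,0,0,0,0,0,0,0,0],
  "claw": [1,1,1,1,1,1,1,1,1,1,1,1,1,1,1,1,1,1,1,1]
}}

```text
clock: 3.1
position: [0.4333, 0.1055, 0.2312]
tool_rot: [[0.305, 0.952, -0.0], [0.952, -0.305, 0.0], [0.0, -0.0, -1.0]]
ft_force: [0.6, -0.7, -0.8]
grip_width: 0.0001
grip_force: 0.0
```

```bash
python3 -c "
from h import *
s=read_state();R=np.array(s['tool_rot']);print(s['position'],s['q'],R.T@(np.array([.451,.136,.12])-s['position'])*1000)"
```

```text
[0.43333255 0.1055439  0.23122827] [ 5.02877937e-02  8.10120496e-02 -2.00853479e-01  1.28901468e+00
  9.60914425e-05  1.93089658e+00] [ 34.38584874   7.5533575  111.22949476]
```

Call:
{"api": "apply_moves", "payload": {
  "linear": [
    [17,4,20],
    [17,4,20],
    [0,0,25],
    [0,0,25],
    [0,0,20],
    [0,0,0],
    [0,0,0]
  ],
  "twist": [0,0,0,0,0,0,0],
  "claw": [1,1,1,1,1,1,1]
}}

```text
clock: 3.8
position: [0.4514, 0.1338, 0.1217]
tool_rot: [[0.304, 0.953, -0.0], [0.953, -0.304, 0.0], [-0.0, -0.0, -1.0]]
ft_force: [0.9, -0.3, 0.2]
grip_width: 0.0001
grip_force: 0.0
```

Run:
```python
from h import *
f=cap('side','side1'); s=read_state();print(s['position'],s['ft_force'])
g=cap('top','top1')
ims=[cv2.resize(f['frame'][150:330,200:400],(400,360)),cv2.resize(g['frame'][190:370,180:380],(400,360))]
cv2.imwrite('pics/m1.png',np.hstack(ims)[:,:,::-1])
```

```text
[0.45197341 0.13373312 0.12226052] [ 0.80811014 -0.10138728  0.92947489]
```

View pics/m1.png

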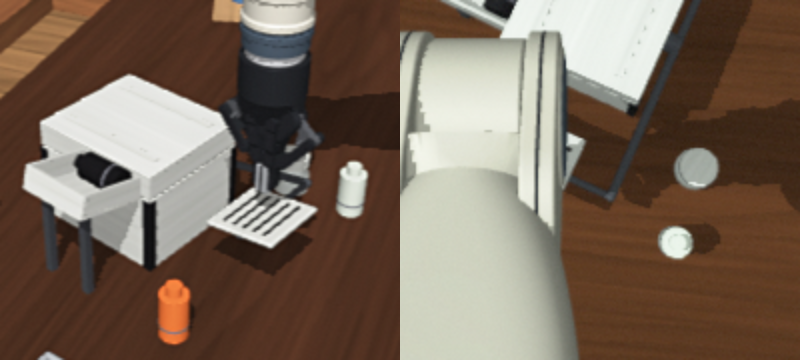

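Left: side view, the shut tips are right above the paddle (262,190→215), well clear of the lid. Right: top view, the arm hides the paddle, and the jar and spare are clear. Pressing down now.

Call:
{"api": "apply_moves", "payload": {
  "linear": [
    [0,0,8],
    [0,0,8],
    [0,0,8],
    [0,-0.4,5],
    [0,-0.4,5],
    [0,-0.4,5],
    [0,-0.4,5],
    [0,-0.4,5],
    [0,-0.4,5],
    [0,-0.4,5],
    [0,-0.4,5],
    [0,-0.4,5],
    [0,-0.4,5],
    [0,-0.4,5],
    [0,-0.4,4],
    [0,0,3],
    [0,0,0]
  ],
  "twist": [0,0,0,0,0,0,0,0,0,0,0,0,0,0,0,0,0],
  "claw": [1,1,1,1,1,1,1,1,1,1,1,1,1,1,1,1,1]
}}

```text
clock: 5.6
position: [0.4479, 0.1349, 0.0356]
tool_rot: [[0.303, 0.953, 0.001], [0.953, -0.303, -0.0], [0.0, 0.001, -1.0]]
ft_force: [0.1, -0.5, 7.4]
grip_width: 0.0001
grip_force: 3.7
```

Run:
```python
from h import *
f=cap('side','side2'); s=read_state();print(s['position'],s['ft_force'])
cv2.imwrite('pics/m2.png',cv2.resize(f['frame'][130:330,200:420],(660,600))[:,:,::-1])
```

```text
[0.44790361 0.13487596 0.03560007] [-0.1466027  -0.864934    7.36109854]
```

View pics/m2.png

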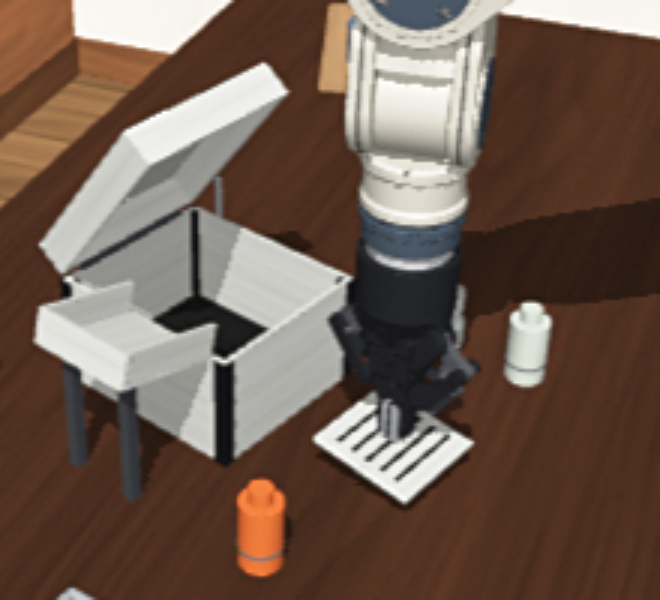

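The lid is open and the chute (130,330) is empty. The cartridge isn't visible behind the near wall. I'll press a little more to make sure of the stop, hold, and check inside the case from above.

Call:
{"api": "apply_moves", "payload": {
  "linear": [
    [0,0,1],
    [0,0,1],
    [0,0,0],
    [0,0,0],
    [0,0,0]
  ],
  "twist": [0,0,0,0,0],
  "claw": [1,1,1,1,1]
}}

```text
clock: 6.15
position: [0.4483, 0.1349, 0.0351]
tool_rot: [[0.303, 0.953, 0.003], [0.953, -0.303, -0.0], [0.001, 0.003, -1.0]]
ft_force: [-5.8, -2.5, 28.4]
grip_width: -0.0001
grip_force: 14.4
```

Run:
```python
from h import *
f=cap('top','top3'); g=cap('side','side3');s=read_state();print(s['clock'],s['position'],s['ft_force'])
X=np.array([.951,-.309,0]);Y=np.array([.309,.951,0]);o=np.array([.632,.077,0])
for n,k in(('top',f),('side',g)):
    P=cloud(k)-o; x=P@X;y=P@Y;z=P[...,2]
    m=(abs(x)<.08)&(abs(y)<.07)&(z<.075)&(z>.015); print(n,m.sum(), np.c_[x[m],y[m],z[m]].mean(0) if m.any() else 0, z[m].max() if m.any() else 0)
    m=(x>-.1)&(x<.05)&(y>.08)&(y<.18)&(z>.09); print(' chute darkest',k['frame'][m].max(-1).min() if m.any() else None)
cv2.imwrite('pics/m3.png',np.hstack([cv2.resize(f['frame'][120:300,170:350],(400,400)),cv2.resize(g['frame'][180:300,200:320],(400,400))])[:,:,::-1])
```

```text
6.25 [0.44822039 0.13484395 0.03508813] [-5.81047719 -2.489276   29.0344702 ]
top 474 [-0.02588248  0.00888757  0.03613144] 0.04941533388570196
 chute darkest 70
side 56 [-0.00356605 -0.01411452  0.04080761] 0.07393813262879989
 chute darkest 7
```

View pics/m3.png

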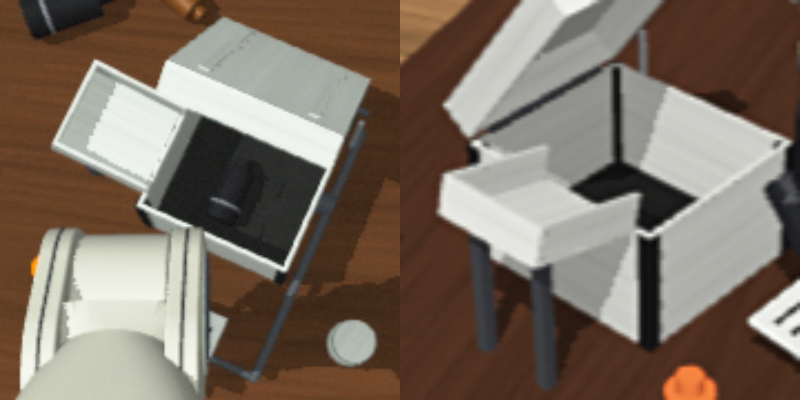

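The cartridge lies in the case (left, 235,190), with its top about 45 mm up. The stop is reached, since the force jumped to 28 N. Easing up at about 20–25 mm/s.

Call:
{"api": "apply_moves", "payload": {
  "linear": [
    [0,0,-1],
    [0,0,-1],
    [0,0.2,-2],
    [0,0.2,-2],
    [0,0.2,-2],
    [0,0.2,-2],
    [0,0.2,-2],
    [0,0.2,-2],
    [0,0.2,-2],
    [0,0.2,-2],
    [0,0.2,-2],
    [0,0.2,-2],
    [0,0.2,-2],
    [0,0.2,-2],
    [0,0.2,-2],
    [0,0.2,-2],
    [0,0.2,-2],
    [0,0.2,-2],
    [0,0.2,-2],
    [0,0.2,-2]
  ],
  "twist": [0,0,0,0,0,0,0,0,0,0,0,0,0,0,0,0,0,0,0,0],
  "claw": [1,1,1,1,1,1,1,1,1,1,1,1,1,1,1,1,1,1,1,1]
}}

```text
clock: 8.25
position: [0.4508, 0.1338, 0.0716]
tool_rot: [[0.303, 0.953, 0.0], [0.953, -0.303, -0.0], [-0.0, 0.0, -1.0]]
ft_force: [-3.1, 0.0, 6.0]
grip_width: 0.0
grip_force: 2.8
```

Call:
{"api": "apply_moves", "payload": {
  "linear": [
    [0,0.2,-2],
    [0,0.2,-2],
    [0,0.2,-2],
    [0,0.2,-2],
    [0,0.2,-2],
    [0,0.2,-2],
    [0,0.2,-1],
    [0,0,-1],
    [0,0,-1],
    [0,0,-1],
    [0,0,-1],
    [0,0,-1],
    [0,0,-1],
    [0,0,-1],
    [0,0,-1],
    [0,0,-1],
    [0,0,-1],
    [0,0,-1],
    [0,0,-1],
    [0,0,0]
  ],
  "twist": [0,0,0,0,0,0,0,0,0,0,0,0,0,0,0,0,0,0,0,0],
  "claw": [1,1,1,1,1,1,1,1,1,1,1,1,1,1,1,1,1,1,1,1]
}}

```text
clock: 10.25
position: [0.4522, 0.1335, 0.0964]
tool_rot: [[0.303, 0.953, 0.0], [0.953, -0.303, 0.0], [0.0, 0.0, -1.0]]
ft_force: [-0.1, 0.5, -0.1]
grip_width: -0.0002
grip_force: 0.0
```

Call:
{"api": "apply_moves", "payload": {
  "linear": [
    [0,0,-10],
    [0,0,-20],
    [0,0,-30],
    [0,0,-30],
    [0,0,-30],
    [-20,0,-15],
    [-30,0,0],
    [-30,0,0],
    [-30,0,0],
    [-30,0,0],
    [-30,0,0],
    [-30,0,0],
    [-30,0,0],
    [-30,0,0],
    [-20,0,0],
    [-10,0,0],
    [0,0,0],
    [0,0,0]
  ],
  "twist": [0,0,0,0,0,0,0,0,0,0,0,0,0,0,0,0,0,0],
  "claw": [1,1,1,1,1,1,1,1,1,1,1,1,1,1,1,1,1,1]
}}

```text
clock: 12.05
position: [0.3644, -0.1425, 0.2315]
tool_rot: [[0.303, 0.953, 0.0], [0.953, -0.303, 0.0], [0.0, 0.0, -1.0]]
ft_force: [0.2, 0.9, -0.4]
grip_width: 0.0003
grip_force: 0.0
```

Run:
```python
from h import *
f=cap('top','top4'); g=cap('side','side4');s=read_state();print(s['clock'],s['position'],s['ft_force'])
for n,k in(('top',f),('side',g)):
    k0=dict(np.load(f'pics/{n}0.npz')); P=cloud(k);P0=cloud(k0)
    for nm,(u,v) in (dict(lid=(283,190),lidfront=(268,220),paddle=(246,270),jar=(328,274),white=(318,311),orange=(193,242)) if n=='top' else dict(lid=(269,215),jar=(346,230),white=(376,243),orange=(287,303))).items():
        print(n,nm,[np.nanmedian(q[v-2:v+3,u-2:u+3].reshape(-1,3),0).round(4) for q in(P0,P)])
cv2.imwrite('pics/m4.png',np.hstack([cv2.resize(f['frame'][90:330,130:370],(400,400)),cv2.resize(g['frame'][170:370,190:390],(400,400))])[:,:,::-1])
```

```text
12.15 [ 0.3644734  -0.14215481  0.23139744] [-0.70517065 -0.29286938 -0.05134219]
top lid [array([0.6248, 0.0742, 0.1371]), array([0.6252, 0.0742, 0.1362])]
top lidfront [array([0.5575, 0.0987, 0.1362]), array([0.5572, 0.0986, 0.1369])]
top paddle [array([0.4522, 0.1354, 0.0902]), array([0.4522, 0.1354, 0.0899])]
top jar [array([ 0.4644, -0.0442,  0.0557]), array([ 0.4645, -0.0443,  0.0558])]
top white [array([ 0.3828, -0.0276,  0.0707]), array([ 0.3829, -0.0276,  0.0708])]
top orange [array([0.502 , 0.2622, 0.0632]), array([0.5021, 0.2625, 0.0642])]
side lid [array([0.6224, 0.0977, 0.1355]), array([0.6234, 0.0965, 0.1358])]
side jar [array([ 0.4627, -0.0289,  0.0539]), array([ 0.4631, -0.0303,  0.0539])]
side white [array([ 0.3791, -0.0129,  0.0481]), array([ 0.379 , -0.0121,  0.0484])]
side orange [array([0.4989, 0.2829, 0.0536]), array([0.4994, 0.2837, 0.0528])]
```

View pics/m4.png

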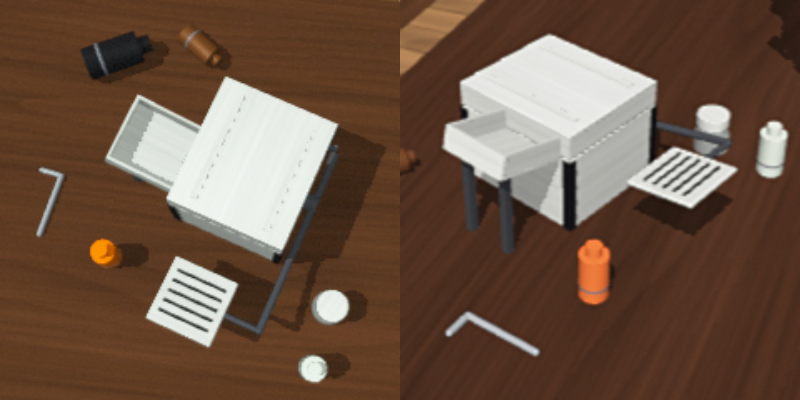

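The lid is shut at its original height, the chute is empty, and nothing else has moved. The robot is clear of everything.

```bash
python3 -c "
from rig import *
print(finish_job())"
```

```text
the job is handed in; nothing more can be done
None
```

The job is handed in at about 12 s on the robot clock: I pressed the paddle to its stop, the cartridge rolled into the case, I eased the lid shut at about 20 mm/s, the jar, hex key and two standing cartridges stayed where they were, and the arm is clear.

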